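# Put the thin glass measuring beaker away in the laundry drawer

## Task

Pull the grey unit's drawer well open, stand the thin glass measuring beaker upright on the drawer's floor and let go of it, then slide the drawer fully shut with the beaker inside, still upright. The glass is thin and cracks easily: hold it with a light grip, keep it upright, set it down softly instead of dropping or knocking it, and slide the drawer calmly, without slamming. Leave the brush and the clothespegs where they are.

Things in the scene. Friction and masses are not known exactly. Their poses are not given: they have to be found in the camera images.
- unit: Fixed grey plastic drawer unit, 240 mm deep (x) x 260 mm wide (y) x 124 mm high, flat top. Origin: centre of its underside, on the work surface; its front looks along its own -x, z up. Well clear of it, on its left towards the far edge (0.36 m or more between centres, across), stands a fixed white bucket with a blue lid, 206 mm wide and 185 mm high; not part of the job.
- drawer (a joint): How far the unit's one drawer is pulled out, in m: 0 = fully shut (drawer front against the unit), 0.15 = stop. It slides along the unit's -x with about 1.5 N of friction and stays where it is left.
- drawer_handle (a point): Middle of the blue bar handle (round, 12 mm thick, 110 mm long along the unit's y) on the drawer front; it moves with the drawer. The bar's centre is 95 mm above the work surface, 29 mm below the unit's top, and 41 mm in front of the drawer's 8 mm thick front panel, whose top edge is 118 mm above the surface; the gap behind the bar is 35 mm. Axes as the unit's.
- drawer_floor (a point): Point on the drawer's inner floor, 11 mm above the work surface, at the inside face of the front panel, halfway across; moves with the drawer, axes as the unit's. The clear floor runs 206 mm towards +x and 113 mm to each side; side and back walls rise 55 mm above it. Only the part pulled out of the unit is reachable from above; the unit's roof is 107 mm above the floor, so a standing beaker fits.
- beaker: Pale mint-green beaker of thin, fragile glass, round, open at the top, 88 mm high, 54 mm across at the foot, 58 mm at the rim, walls 3 mm, about 110 g. Stands on the work surface. Origin: centre of its underside, z up. It cracks if each finger presses it with over about 35 N (20 N is plenty to carry it), or if pressed or knocked on the drawer or unit with over 30 N.
- brush: Black plastic stain brush with white bristles, about 180 mm long, 42 mm wide and 36 mm high, lying on the work surface; bystander. Origin: under its middle, at the surface; the head points along its +x.
- peg_pink: Pink plastic clothespeg, 80 x 12 x 14 mm, lying on top of the unit; bystander. Origin: centre of its underside; long axis x.
- peg_yellow: Pale yellow clothespeg, 80 x 12 x 14 mm, lying on top of the unit; bystander. Origin: centre of its underside; long axis x.
There are look-alikes about, which are no part of the job. Leave any blue or red look-alike of the beaker alone.

How it is judged:
By the outcome, as a careful person would: the job done as asked, in the order asked, and still so for the second after the job is handed in, with the robot touching nothing.
It also fails if it takes over 64 s, if anything falls off the work surface, if the arm or the gripper's body presses on something with over 40 N, if the wrist force passes 120 N, or if a joint passes its speed limit or range.

## Robot

A 6-joint arm with a two-finger parallel gripper is mounted at the origin on the work surface. World frame = base frame: x ahead of the robot, y to its left, z up, the work surface at z = 0. Lengths are in m, angles in rad, forces in N, time in s.
With the tool pointing down it reaches from about 0.225 to 0.875 m from the base axis. Payload 3.4 kg.
Tool frame: the origin (TCP) lies on the centre line of the jaws, within the pads' length; the fingertips stand 14 mm ahead of it and the grasp point (between the pads) lies 5 mm behind it; x points along the fingers, y is the direction in which the jaws open and shut, and the axes are right-handed (so a half turn about x gives the same grasp; the last joint's range is limited). The gripper opens to 85 mm and grips with 20 to 120 N. Pads are 22 mm wide; open, the fingers measure 114 mm over their backs; the gripper's body (76 mm by 85 mm) begins 54 mm behind the grasp point. The pads swing forward as they close: fully open they stand 13 mm farther back than shut.
Start: joints at [1.218, 0.276, 1.505, -0, 1.361, -0.121], TCP at [0.132, 0.56, 0.245] pointing down, gripper open.
Joint ranges: [-2.89, 2.89], [-0.75, 2.08], [0.22, 2.7], [-1.18, 4.32], [0.11, 2.71], [-2.7, 2.7]. Speed limits (rad/s): [2.57, 2.57, 3.14, 3.14, 3.14, 3.14].

## Interface

Orientations are given as [roll, pitch, yaw] about the fixed x, y, z axes, in that order (R = Rz(yaw) Ry(pitch) Rx(roll)).
In Python, from station import env gives the robot as it stands.
- The arm moves only by the tool move_arm, never from a script. Its argument "series" is text: rows parted by semicolons, each of 7 numbers parted by spaces: the shift along the tool's x, y, z normalised to -1 to 1, where 1 is 25 mm, then the turn, a rotation vector about the tool's x, y, z normalised to -1 to 1, where 1 is pi rad, then the opening, from 0 (shut) to 1 (fully open). In form: tx ty tz ax ay az fingers; .... A call has 1 to 10 rows; each row shifts and turns the commanded pose from where the row before left it, along the tool's axes as they then stand; what a row does not reach is not made up. A row lasts 1/10 s, in which the tool goes at most 50 mm and 8.59 degrees, less where a joint would pass 70% of its speed; a pose out of reach is approached as far as the arm can. A call with a number of a shift or a turn outside -1 to 1 is refused whole. A call with a gripper value outside its range is refused whole. The fingers move at their own pace and stop on an object; "newtons" is the grip in N (left out, the last holds). Time passes only in rows, so rows that do not move let the fingers close. It gives the time, the measured TCP pose, the force and the opening at its end, in the units of the state.
- env.state(): the state, without advancing time (a new reading comes with each control period).
- env.capture(name): name is "scene" or "top"; returns the picture (420x560x3 uint8, red, green, blue); there is no depth.
- env.camera_params(name): a dict with "K" (3x3 intrinsics, pixels), "k1" (the pictures are not rectified: a ray, as slopes to the right and down, at radius r is drawn at 1 + k1 r^2 times it, then the intrinsics apply), "origin" and "rotation" of the camera in the world. Camera axes: x right, y down, z forward; pixel columns grow to the right and rows downward; lengths in m; the calibration is good to about 2 mm. A picture is of the moment at which its call begins. camera_params takes no time and is no camera call.
- env.hand_in(): hands the job in, once; it reports no verdict.
The state is a dict: "time_s": time; "qpos": joint angles; "joint_velocities": joint speeds; "tau": joint torques, N m; "tool_pos": TCP position; "orientation": TCP orientation; "wrist_force": force on the tool from outside, world axes, zero at the start; "wrist_torque": the same for the moment, N m; "gripper_width": finger opening in m.
Only numpy, scipy, OpenCV 4.12 (cv2) and the standard library are available. Lean on these libraries where they do the work, as an engineer would, in place of code of your own. Each camera call takes 0.05 s, during which the arm holds its last target.

## Working session

There is one attempt and no reset: what is moved stays moved. The work goes in short steps, Python scripts to look and compute and a tool call to move; the robot and the scene stay as the last step left them, time stands still between calls to the robot, and variables do not carry over. Pictures are saved under pics/ and viewed, and the job is handed in when it is done.

Besides the shell and the picture viewer there is one more tool, called after ">>>" as name(argument=value, ...), one argument or row to a line, values as JSON. move_arm: Moves the arm, as the interface text tells. Scaled input: -1 to 1 covers 25 mm each way for a shift and pi rad each way for a turn. Its arguments: {"type":"object","properties":{"series":{"type":"string"},"newtons":{"type":"number"}},"required":["series"]}

```bash
ls; mkdir -p pics
python3 - <<'E'
from station import env
import cv2
print(env.state())
for n in("scene","top"):
    im=env.capture(n); cv2.imwrite(f"pics/{n}0.png",im[:,:,::-1]); print(n,env.camera_params(n))
E
```

```text
pics
{'time_s': 0.0, 'qpos': array([ 1.21798420e+00,  2.76565600e-01,  1.50614607e+00,  2.61310437e-05,
        1.36070516e+00, -1.20970709e-01]), 'joint_velocities': array([-4.50952107e-04,  8.53809874e-05,  1.42197814e-03, -3.01256264e-06,
       -3.77549684e-04,  6.44517371e-04]), 'tau': array([ 1.17268151e-03, -4.16775942e+01, -2.45797867e+01, -2.74783397e-04,
        1.11589683e-02, -8.48884909e-07]), 'tool_pos': array([0.13191913, 0.55913517, 0.2444513 ]), 'orientation': array([-1.70577056,  1.56897198, -1.93761745]), 'wrist_force': array([-0.64204231,  0.90183926, -0.11227497]), 'wrist_torque': array([-0.05204026,  0.0356821 , -0.01425082]), 'gripper_width': 0.08541471898242196}
scene {'K': array([[399.21005828,   0.        , 276.66880588],
       [  0.        , 399.21005828, 212.95550134],
       [  0.        ,   0.        ,   1.        ]]), 'k1': -0.050909484796673656, 'origin': array([0.79193656, 0.40479677, 0.76790637]), 'rotation': array([-2.57527953,  0.00365956,  2.62923983])}
top {'K': array([[416.23064366,   0.        , 274.70677851],
       [  0.        , 416.23064366, 207.46602475],
       [  0.        ,   0.        ,   1.        ]]), 'k1': -0.06814483248030752, 'origin': array([0.33515182, 0.00293712, 1.16181867]), 'rotation': array([-2.9227485 ,  0.00351633, -1.51655248])}
```

View pics/scene0.png

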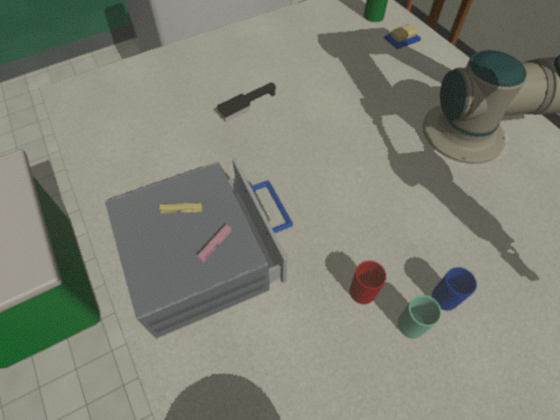

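View pics/top0.png

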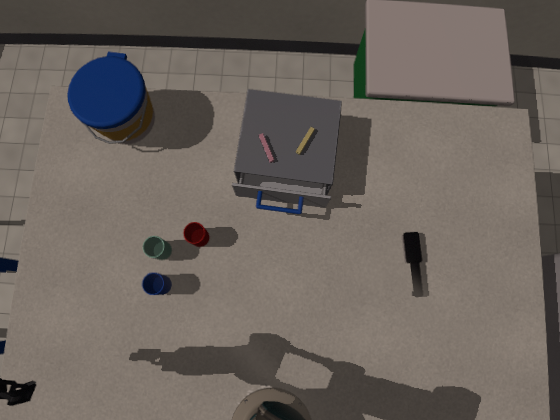

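The top view shows the mint beaker at (155,247), the red look-alike at (196,234), the blue look-alike at (155,284), the unit at about (290,135) and the handle at about (280,205). In the scene view they are at (420,317), (367,283), (455,288) and (270,205). The mint one matches the description. I'll confirm it in a crop and measure.

```bash
cat > h.py <<'E'
from station import env
import numpy as np, cv2
from scipy.spatial.transform import Rotation as R
def rays(n,uv):
    p=env.camera_params(n); uv=np.asarray(uv,float).reshape(-1,1,2)
    s=cv2.undistortPoints(uv,p['K'],np.array([p['k1'],0,0,0.]))[:,0]
    d=np.c_[s,np.ones(len(s))]; M=R.from_euler('xyz',p['rotation']).as_matrix()
    return p['origin'],d@M.T
def onz(n,uv,z):
    o,d=rays(n,uv); t=(z-o[2])/d[:,2]; return o+t[:,None]*d
def proj(n,X):
    p=env.camera_params(n); M=R.from_euler('xyz',p['rotation']).as_matrix()
    c=(np.asarray(X,float).reshape(-1,3)-p['origin'])@M
    r=cv2.projectPoints(c,np.zeros(3),np.zeros(3),p['K'],np.array([p['k1'],0,0,0.]))[0]
    return r[:,0]
E
python3 - <<'E'
from h import *
a=cv2.imread('pics/top0.png');b=cv2.imread('pics/scene0.png')
c1=cv2.resize(a[205:310,120:240],None,fx=3.3,fy=3.3,interpolation=cv2.INTER_CUBIC)
c2=cv2.resize(b[240:345,330:490],None,fx=3.3,fy=3.3,interpolation=cv2.INTER_CUBIC)
h=min(len(c1),len(c2))
cv2.imwrite('pics/crop1.png',cv2.resize(np.hstack([c1[:h],c2[:h]]),(800,300)))
c3=cv2.resize(a[80:225,225:355],None,fx=4,fy=4,interpolation=cv2.INTER_CUBIC)
cv2.imwrite('pics/crop2.png',c3)
for n,im,box in(('top',a,(130,220,185,268)),('scene',b,(385,285,450,345))):
    hsv=cv2.cvtColor(im,cv2.COLOR_BGR2HSV)
    m=cv2.inRange(hsv,(65,40,40),(95,255,255)); x0,y0,x1,y1=box
    k=np.zeros_like(m);k[y0:y1,x0:x1]=m[y0:y1,x0:x1]
    ct=max(cv2.findContours(k,0,2)[0],key=cv2.contourArea); x,y,w,hh=cv2.boundingRect(ct)
    print(n,(x,y,w,hh),cv2.contourArea(ct))
    m2=cv2.inRange(hsv,(100,130,60),(130,255,255))
    for ct in cv2.findContours(m2,0,2)[0]:
        if cv2.contourArea(ct)>20: print(' blue',cv2.boundingRect(ct),cv2.minAreaRect(ct))
E
```

```text
top (144, 236, 27, 23) 438.5
 blue (256, 191, 47, 23) ((278.9000244140625, 202.19998168945312), (45.39625930786133, 17.111984252929688), 8.130102157592773)
 blue (68, 52, 75, 75) ((104.99998474121094, 91.0), (66.56402587890625, 77.10333251953125), 56.3099365234375)
scene (400, 295, 41, 43) 1100.5
 blue (446, 293, 25, 16) ((457.1275329589844, 299.46893310546875), (7.222808837890625, 28.010408401489258), 49.76364517211914)
 blue (446, 268, 18, 12) ((453.393798828125, 272.1036376953125), (6.7662672996521, 19.72294807434082), 59.74356460571289)
 blue (252, 182, 40, 50) ((271.5560302734375, 205.4706573486328), (51.7156867980957, 18.433731079101562), 62.35402297973633)
 blue (386, 36, 34, 12) ((402.5, 41.5), (11.0, 33.0), 90.0)
```

View pics/crop1.png

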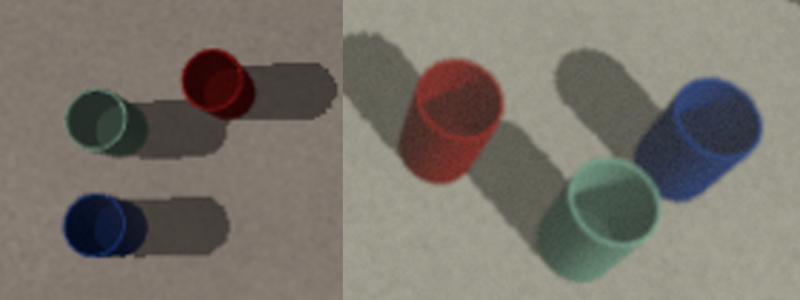

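View pics/crop2.png

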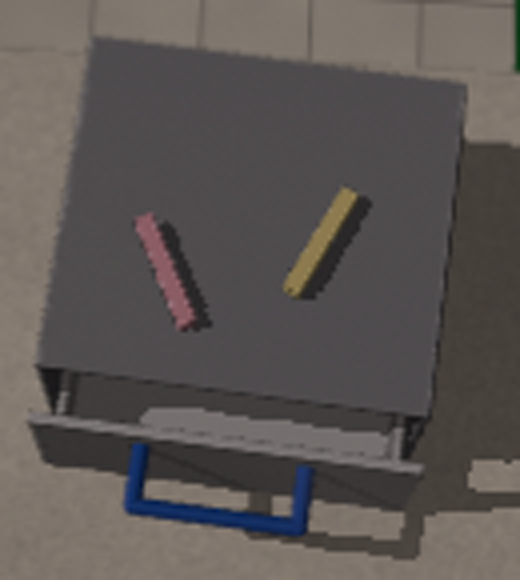

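The crop confirms it: the pale mint, open-topped beaker has its rim centre at (154,247) in top and (425,311) in scene. The red and blue ones are clearly different. The drawer is already slightly open.

```bash
python3 - <<'E'
from h import *
np.set_printoptions(precision=4,suppress=True)
print('rim top',onz('top',[[153.9,247]],.088),'scene',onz('scene',[[425.2,310.7]],.088))
f=lambda L:np.array(L)/4.+[225,80]
u=onz('top',f([[93,38],[467,85],[428,415],[38,367]]),.124);print(u[:,:2]);
print([np.linalg.norm(u[i]-u[(i+1)%4]) for i in range(4)],u.mean(0))
for i in range(4):
    d=u[(i+1)%4]-u[i];print(np.degrees(np.arctan2(d[1],d[0])))
hb=onz('top',f([[128,508],[305,528]]),.101);print('handle',hb,np.linalg.norm(hb[1]-hb[0]),hb.mean(0))
pn=onz('top',f([[30,415],[423,468]]),.118);print('panel top',pn,pn.mean(0))
print('scene bar', onz('scene',[[267,184.5],[290,222]],.101))
for n,p in (('red',(196,233)),('blue',(153.5,284))): print(n,onz('top',[p],.088))
print('brush',onz('top',[(412,246),(418,292)],.03))
E
python3 - <<'E'
import cv2
b=cv2.imread('pics/scene0.png')
cv2.imwrite('pics/crop3.png',cv2.resize(b[140:290,100:310],None,fx=3.8,fy=3.8,interpolation=cv2.INTER_CUBIC))
E
```

```text
rim top [[0.4511 0.3285 0.088 ]] scene [[0.4546 0.3331 0.088 ]]
[[ 0.8927  0.1096]
 [ 0.8712 -0.1472]
 [ 0.6362 -0.1257]
 [ 0.6551  0.129 ]]
[np.float64(0.25768727122958857), np.float64(0.2360105385838315), np.float64(0.2553385210526966), np.float64(0.23833700841680078)] [ 0.7638 -0.0086  0.124 ]
-94.77365821767131
174.75592912382558
85.75009019249299
-4.672273965599172
handle [[ 0.5693  0.0657  0.101 ]
 [ 0.5622 -0.0502  0.101 ]] 0.11617417292369343 [0.5657 0.0077 0.101 ]
panel top [[ 0.6241  0.1324  0.118 ]
 [ 0.6022 -0.124   0.118 ]] [0.6131 0.0042 0.118 ]
scene bar [[ 0.5694 -0.0368  0.101 ]
 [ 0.5738  0.0651  0.101 ]]
red [[0.4941 0.2216 0.088 ]]
blue [[0.3563 0.3188 0.088 ]]
brush [[ 0.4981 -0.3621  0.03  ]
 [ 0.3742 -0.3771  0.03  ]]
```

View pics/crop3.png

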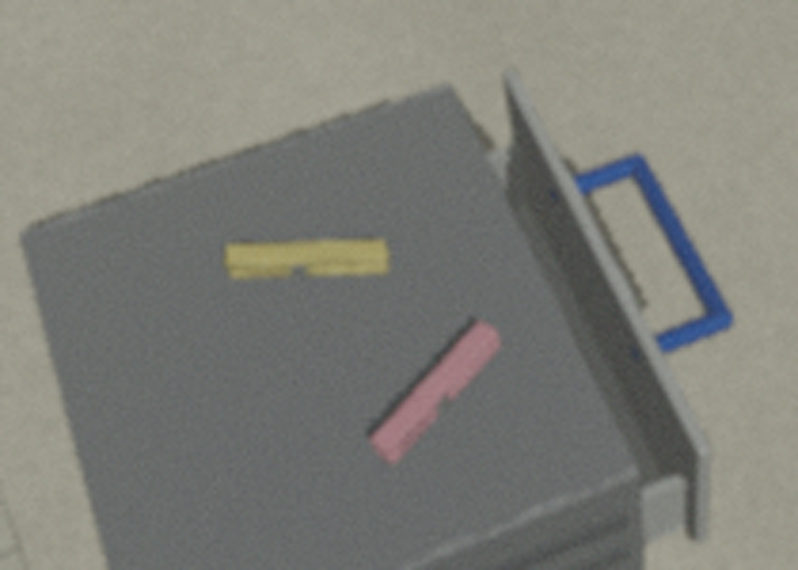

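Run:
```python
from h import *
np.set_printoptions(precision=4,suppress=True)
C=np.array([.7638,-.0086]);y=-.083;xu=np.array([np.cos(y),np.sin(y)]);yu=np.array([-xu[1],xu[0]])
for n in('top','scene'):
    im=cv2.imread(f'pics/{n}0.png').astype(int)
    m=(im[:,:,0]-im[:,:,2]>35)
    P=[]
    if n=='top':
        for c in range(263,297,2):
            r=[v for v in range(195,220) if m[v,c]]; P.append((c,np.mean(r)))
    else:
        for r in range(192,222,2):
            cs=[v for v in range(262,300) if m[r,v]]
            # rightmost run
            run=[cs[-1]]
            for v in cs[-2::-1]:
                if v==run[-1]-1: run.append(v)
                else: break
            P.append((np.mean(run),r))
    X=onz(n,P,.095)[:,:2]
    print(n,(-(X-C)@xu), ((X-C)@yu)[[0,-1]])
s=env.state();print(R.from_euler('xyz',s['orientation']).as_matrix(),s['time_s'])
```

```text
top [0.1952 0.1945 0.1964 0.1957 0.195  0.1943 0.1963 0.1955 0.1948 0.1968
 0.1961 0.1953 0.1946 0.1966 0.1959 0.1952 0.1944] [ 0.043  -0.0417]
scene [0.1956 0.1954 0.1961 0.1959 0.1957 0.1955 0.1953 0.1951 0.1949 0.1956
 0.1954 0.1961 0.1959 0.1958 0.1956] [-0.026   0.0486]
[[-0.0006  0.2297  0.9733]
 [-0.0016  0.9733 -0.2297]
 [-1.     -0.0017 -0.0002]] 0.1
```

>>> move_arm(
  series="0 0 0 -0.0475 0 0 0; 0 -0.4 0.4 0 0 0 0; 0 -0.8 0.8 0 0 0 0; 0 -1 1 0 0 0 0; 0 -1 1 0 0 0 0; 0 -1 1 0 0 0 0; 0 -1 1 0 0 0 0; 0 -1 1 0 0 0 0; 0 -1 1 0 0 0 0; 0 -1 1 0 0 0 0",
  newtons=20,
)

```text
time_s: 1.1
tool_pos: [0.3201, 0.3362, 0.2452]
orientation: [-1.405, 1.57, -1.491]
wrist_force: [0.3, -0.2, -0.4]
gripper_width: -0.0003
```

>>> move_arm(
  series="0 -1 1 0 0 0 0; 0 -1 1 0 0 0 0; 0 -1 1 0 0 0 0; 0 -1 1 0 0 0 0; 0 -1 1 0 0 0 0; 0 -1 1 0 0 0 0; 0 -1 1 0 0 0 0; 0.2 -0.8 0.8 0 0 0 0; 0 -0.5 0.5 0 0 0 0; 0 0 0 0 0 0 0",
)

```text
time_s: 2.1
tool_pos: [0.51, 0.1126, 0.2399]
orientation: [-2.196, 1.57, -2.283]
wrist_force: [-0.4, 0.6, 0.5]
gripper_width: 0.0
```

```bash
cat > goal.py <<'E'
from h import *
import sys
np.set_printoptions(precision=4,suppress=True)
C=np.array([.7638,-.0086]);yy=-.083;xu=np.array([np.cos(yy),np.sin(yy)]);yu=np.array([-xu[1],xu[0]])
def unit(p): p=np.asarray(p)[:2]-C; return np.array([-p@xu,p@yu])  # s, lateral
def world(s,l): return C-s*xu+l*yu
def rel(target):
    st=env.state(); M=R.from_euler('xyz',st['orientation']).as_matrix()
    d=np.asarray(target)-st['tool_pos']
    print('t',st['time_s'],'pos',st['tool_pos'],'F',st['wrist_force'],'w',st['gripper_width'])
    print('unit s,l',unit(st['tool_pos']),'tool delta units/25mm',(M.T@d)/.025,'axes y',M[:,1],'x',M[:,0])
E
python3 - <<'E'
from goal import *
t=world(.172,0);print(t);rel([*t,.2])
E
```

```text
[0.5924 0.0057]
t 2.1 pos [0.51   0.1126 0.2399] F [-0.4022  0.6263  0.4506] w 3.55779878633179e-05
unit s,l [0.263  0.0997] tool delta units/25mm [ 1.5976 -3.9716  3.6565] axes y [ 0.0871  0.9962 -0.0006] x [-0.0005 -0.0006 -1.    ]
```

>>> move_arm(
  series="0.4 -0.8 0.8 0 0 0 0; 0.4 -1 0.9 0 0 0 0; 0.4 -1 0.9 0 0 0 0; 0.4 -0.8 0.7 0 0 0 0; 0 -0.37 0.36 0 0 0 0; 0 0 0 0 0 0 0; 0 0 0 0 0 0 0",
)

```text
time_s: 2.8
tool_pos: [0.5915, 0.0094, 0.2009]
orientation: [1.92, 1.57, 1.838]
wrist_force: [0.2, -0.6, -0.7]
gripper_width: 0.0002
```

Run:
```python
from goal import *
t=world(.172,0);rel([*t,.084])
cv2.imwrite('pics/s1.png',env.capture('scene')[:,:,::-1])
```

```text
t 2.8 pos [0.5915 0.0094 0.2009] F [ 0.1948 -0.553  -0.6515] w 0.00018430151233695785
unit s,l [0.1732 0.0036] tool delta units/25mm [ 4.6745 -0.1499  0.0512] axes y [0.0824 0.9966 0.0012] x [-0.0003  0.0012 -1.    ]
```

View pics/s1.png

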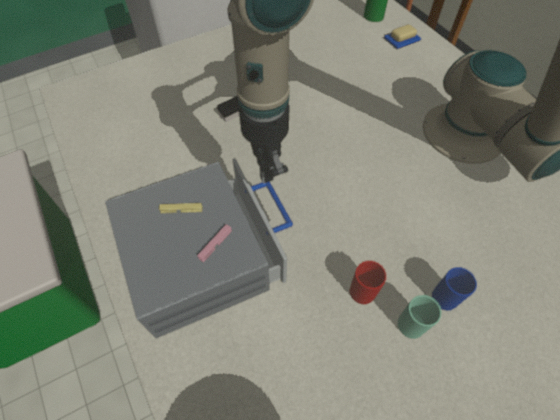

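The picture shows the closed fingers at about (272,178), above the handle gap, which fits. I'll go down into the gap.

>>> move_arm(
  series="0.7 -0.1 0.05 0 0 0 0; 1 -0.05 0 0 0 0 0; 0.8 0 0 0 0 0 0; 0.5 0 0 0 0 0 0; 0.5 0 0 0 0 0 0; 0.5 0 0 0 0 0 0; 0.4 0 0 0 0 0 0; 0.3 0 0 0 0 0 0; 0 0 0 0 0 0 0; 0 0 0 0 0 0 0",
)

```text
time_s: 3.85
tool_pos: [0.5934, 0.0042, 0.0829]
orientation: [0.365, 1.57, 0.283]
wrist_force: [-0.4, -0.7, 0.9]
gripper_width: 0.0001
```

>>> move_arm(
  series="0 0 -0.15 0 0 0 0; 0 0 -0.15 0 0 0 0; 0 0 -0.2 0 0 0 0; 0 0 -0.3 0 0 0 0; 0 0 -0.4 0 0 0 0; 0 0 -0.4 0 0 0 0; 0 0 -0.4 0 0 0 0; 0 0 -0.4 0 0 0 0; 0 0 -0.4 0 0 0 0; 0 0 -0.4 0 0 0 0",
)

```text
time_s: 4.85
tool_pos: [0.5125, 0.0109, 0.0829]
orientation: [0.596, 1.571, 0.513]
wrist_force: [1.9, 0.5, 1.7]
gripper_width: -0.0
```

>>> move_arm(
  series="0 0 -0.4 0 0 0 0; 0 0 -0.4 0 0 0 0; 0 0 -0.3 0 0 0 0; 0 0 -0.2 0 0 0 0; 0 0 -0.2 0 0 0 0; 0 0 -0.15 0 0 0 0; 0 0 -0.1 0 0 0 0; 0 0 -0.1 0 0 0 0; 0 0 0 0 0 0 0; 0 0 0 0 0 0 0",
)

```text
time_s: 5.85
tool_pos: [0.4667, 0.0146, 0.0826]
orientation: [-3.045, 1.569, -3.127]
wrist_force: [0.1, 0.2, -1.0]
gripper_width: 0.0002
```

Run:
```python
from goal import *
rel([*world(.299,0),.084])
cv2.imwrite('pics/t2.png',env.capture('top')[:,:,::-1])
cv2.imwrite('pics/s2.png',env.capture('scene')[:,:,::-1])
```

```text
t 5.85 pos [0.4667 0.0146 0.0826] F [ 0.0679  0.1641 -1.0185] w 0.0002463150168921338
unit s,l [ 0.298  -0.0015] tool delta units/25mm [-0.0564  0.0592 -0.0386] axes y [ 0.0822  0.9966 -0.0001] x [-0.0015 -0.     -1.    ]
```

View pics/s2.png

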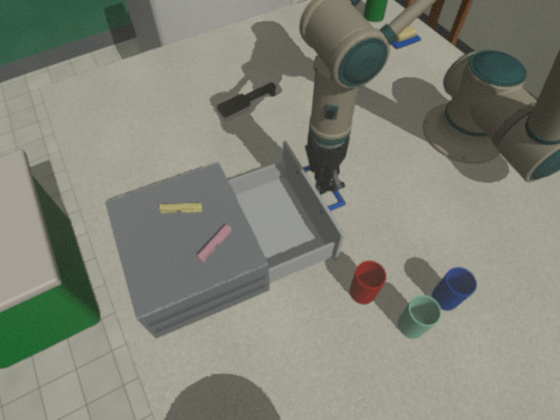

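View pics/t2.png

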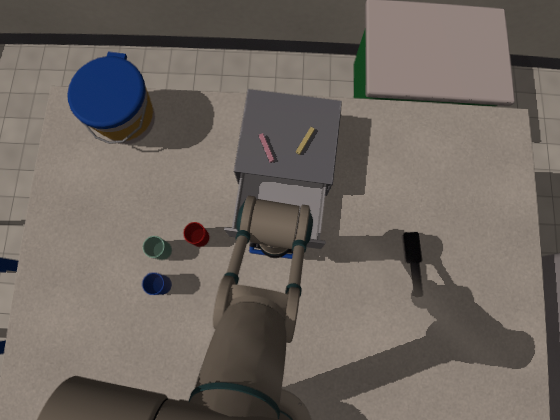

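The drawer is well open: the front panel is at about (312,200) in scene, and the pegs and beakers are undisturbed. Next I'll back off the bar and lift.

>>> move_arm(
  series="0 0 0.25 0 0 0 0; -0.3 0 0 0 0 0 0; -0.6 0 0 0 0 0 0; -1 0 0 0 0 0 0; -1 0 0 0 0 0 0; -1 0 0 0 0 0 0; -1 0.4 0 0 0 0 0; -0.8 0.8 0 0 0 0 0.5; -0.3 1 0 0 0 0 1; 0 1 0 0 0 0 1",
)

```text
time_s: 6.95
tool_pos: [0.4813, 0.0945, 0.2352]
orientation: [0.141, 1.567, 0.058]
wrist_force: [0.7, 1.0, 0.3]
gripper_width: 0.0434
```

Run:
```python
from goal import *
o1,d1=rays('top',[[153.9,247]]);o2,d2=rays('scene',[[425.2,310.7]])
d1=d1[0];d2=d2[0]
A=np.c_[d1,-d2];t=np.linalg.lstsq(A,o2-o1,rcond=None)[0];print(o1+t[0]*d1,o2+t[1]*d2)
# refined centres: ellipse of mint mask, upper rim
im=cv2.imread('pics/top0.png'); hsv=cv2.cvtColor(im,cv2.COLOR_BGR2HSV)
for n,bx in(('top',(138,228,180,268)),('scene',(392,288,448,342))):
    im=cv2.imread(f'pics/{n}0.png');x0,y0,x1,y1=bx
    c=im[y0:y1,x0:x1]; cv2.imwrite(f'pics/m_{n}.png',cv2.resize(c,None,fx=11,fy=11,interpolation=cv2.INTER_CUBIC))
rel([.453,.331,.24])
```

```text
[0.452  0.3308 0.0803] [0.451  0.3323 0.0806]
t 6.95 pos [0.4813 0.0945 0.2352] F [0.6871 1.0035 0.2635] w 0.043413951836715724
unit s,l [0.2901 0.0794] tool delta units/25mm [-0.1964  9.3313 -1.9129] axes y [0.0832 0.9965 0.0006] x [ 0.0042  0.0002 -1.    ]
```

View pics/m_top.png

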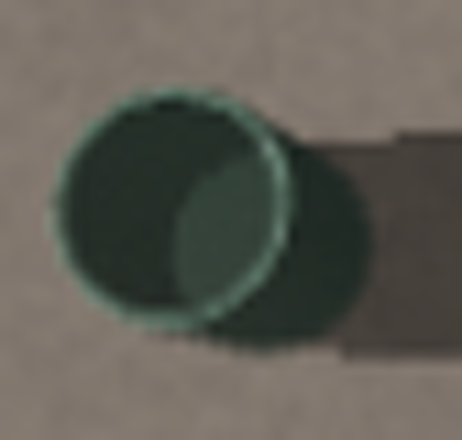

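View pics/m_scene.png

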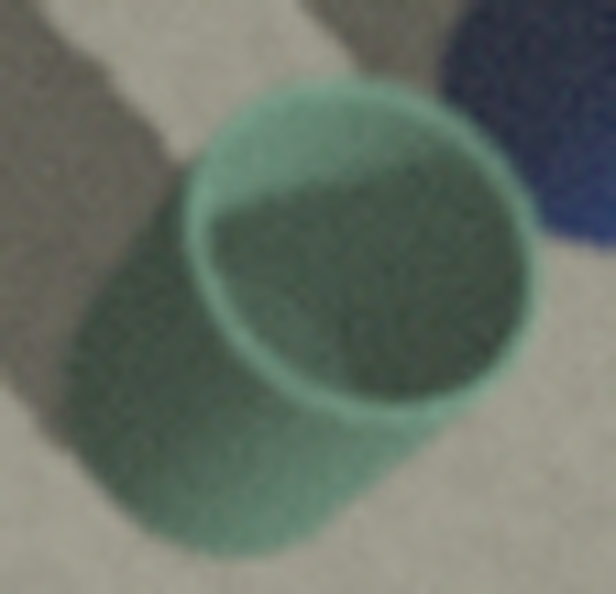

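Both rim centres, (153.5,246.8) in top and (425,310.6) in scene, triangulate to about (0.452,0.331). The height comes out 8 mm low, which fits the calibration error. I'm moving above the beaker.

>>> move_arm(
  series="0 1 -0.2 0 0 0 1; 0 1 -0.2 0 0 0 1; 0 1 -0.2 0 0 0 1; 0 1 -0.2 0 0 0 1; 0 1 -0.2 0 0 0 1; 0 1 -0.2 0 0 0 1; 0 1 -0.2 0 0 0 1; 0 0.7 -0.2 0 0 0 1; 0 0.4 -0.2 0 0 0 1; 0 0 0 0 0 0 1",
)

```text
time_s: 7.95
tool_pos: [0.4514, 0.3002, 0.233]
orientation: [2.519, 1.571, 2.438]
wrist_force: [0.1, 1.4, 0.4]
gripper_width: 0.0856
```

Run:
```python
from goal import *
rel([.4525,.3315,.052])
```

```text
t 7.95 pos [0.4514 0.3002 0.233 ] F [0.0599 1.4446 0.4393] w 0.08562053207461388
unit s,l [0.3369 0.2819] tool delta units/25mm [ 7.2412  1.2486 -0.0577] axes y [0.0807 0.9967 0.0001] x [-0.0002  0.0001 -1.    ]
```

>>> move_arm(
  series="0 0.7 0 0 0 0 1; 0.4 0.45 -0.05 0 0 0 1; 0.8 0 0 0 0 0 1; 0.9 0 0 0 0 0 1; 0.5 0 0 0 0 0 1; 0 0 0 0 0 0 1; 0 0 0 0 0 0 1",
)

```text
time_s: 8.65
tool_pos: [0.4535, 0.3283, 0.1679]
orientation: [0.846, 1.571, 0.763]
wrist_force: [-0.4, 0.5, 0.6]
gripper_width: 0.0854
```

Run:
```python
from goal import *
rel([.4525,.3315,.052])
cv2.imwrite('pics/s3.png',env.capture('scene')[:,:,::-1])
```

```text
t 8.65 pos [0.4535 0.3283 0.1679] F [-0.3978  0.4889  0.628 ] w 0.08543472981354192
unit s,l [0.3372 0.31  ] tool delta units/25mm [ 4.6358  0.124  -0.0495] axes y [0.0827 0.9966 0.0002] x [ 0.0002  0.0001 -1.    ]
```

View pics/s3.png

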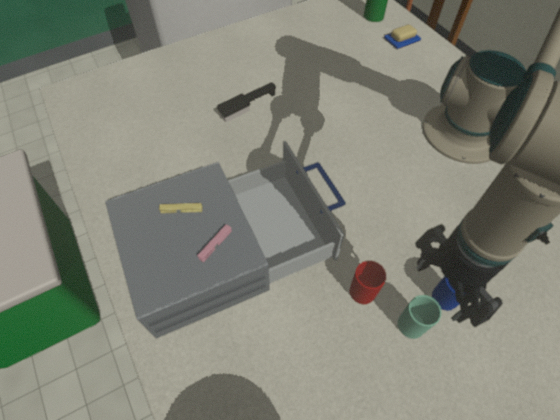

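Run:
```python
from goal import *
p=np.array([.4535,.3283,.16]);y=np.array([.0827,.9966,0])
print(proj('scene',[p,p+y*.05,p-y*.05, [.4525,.3315,.088],[.4525,.3315,0]]),proj('top',[[.4525,.3315,.088],[.4525,.3315,0]]))
im=cv2.imread('pics/s3.png');cv2.imwrite('pics/s3c.png',cv2.resize(im[215:345,380:530],None,fx=4.5,fy=4.5,interpolation=cv2.INTER_CUBIC))
```

```text
[[437.7073 293.1789]
 [456.8459 320.6631]
 [419.7446 267.4915]
 [425.5255 309.3578]
 [411.3896 324.3064]] [[152.8162 246.4179]
 [161.8352 250.3599]]
```

View pics/s3c.png

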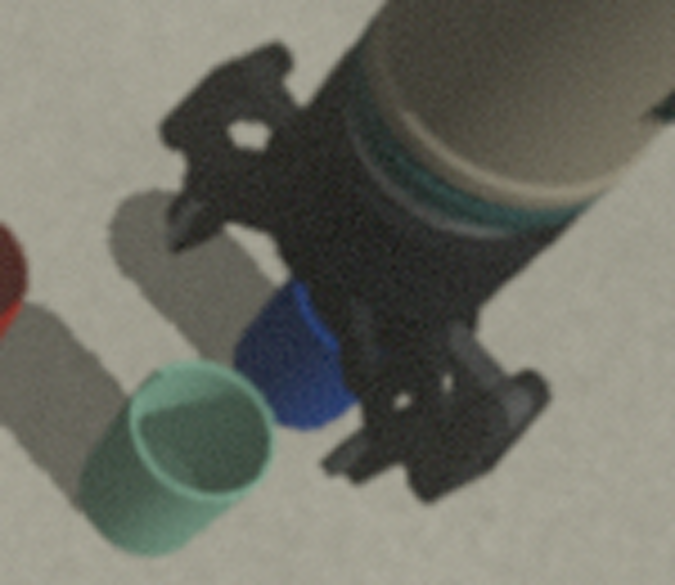

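The fingertips are seen at (420,268) and (454,318), just as projected. They straddle the mint beaker's axis, so I'll go down and grip lightly.

>>> move_arm(
  series="0.5 0.12 -0.05 0 0 0 1; 0.8 0 0 0 0 0 1; 0.8 0 0 0 0 0 1; 0.8 0 0 0 0 0 1; 0.7 0 0 0 0 0 1; 0.5 0 0 0 0 0 1; 0.3 0 0 0 0 0 1; 0.2 0 0 0 0 0 1; 0 0 0 0 0 0 1; 0 0 0 0 0 0 1",
)

```text
time_s: 9.7
tool_pos: [0.4526, 0.3315, 0.0533]
orientation: [0.663, 1.57, 0.58]
wrist_force: [-0.3, 0.0, 0.9]
gripper_width: 0.0854
```

Run:
```python
from goal import *
rel([.4525,.3315,.052])
```

```text
t 9.7 pos [0.4526 0.3315 0.0533] F [-0.3387  0.0495  0.8891] w 0.08536290894090724
unit s,l [0.3384 0.3131] tool delta units/25mm [ 0.0537 -0.0005 -0.0023] axes y [0.0825 0.9966 0.0008] x [ 0.001   0.0007 -1.    ]
```

>>> move_arm(
  series="0 0 0 0 0 0 0.85; 0 0 0 0 0 0 0.78; 0 0 0 0 0 0 0.73; 0 0 0 0 0 0 0.69; 0 0 0 0 0 0 0.66; 0 0 0 0 0 0 0.63; 0 0 0 0 0 0 0.5; 0 0 0 0 0 0 0.3; 0 0 0 0 0 0 0.3; 0 0 0 0 0 0 0.3",
  newtons=20,
)

```text
time_s: 10.7
tool_pos: [0.4525, 0.3317, 0.0533]
orientation: [0.849, 1.569, 0.766]
wrist_force: [-0.9, 0.5, 5.2]
gripper_width: 0.0576
```

Gripped at 57.6 mm, as expected. Lifting.

>>> move_arm(
  series="-0.1 0 0 0 0 0 0.3; -0.2 0 0 0 0 0 0.3; -0.4 0 0 0 0 0 0.3; -0.6 0 0 0 0 0 0.3; -0.8 0 0 0 0 0 0.3; -0.8 0 0 0 0 0 0.3; -0.8 0 0 0 0 0 0.3; -0.8 0 0 0 0 0 0.3; -0.6 0 0 0 0 0 0.3; -0.4 0 0 0 0 0 0.3",
)

```text
time_s: 11.7
tool_pos: [0.4524, 0.3313, 0.1921]
orientation: [0.552, 1.569, 0.469]
wrist_force: [0.2, 0.4, -0.3]
gripper_width: 0.0571
```

>>> move_arm(
  series="-0.2 0 0 0 0 0 0.3; 0 0 0 0 0 0 0.3; 0 0 0 0 0 0 0.3",
)

```text
time_s: 12.0
tool_pos: [0.4517, 0.331, 0.1946]
orientation: [-2.571, 1.569, -2.653]
wrist_force: [-0.6, 0.2, -1.1]
gripper_width: 0.0576
```

Run:
```python
from goal import *
rel([*world(.203,0),.24])
cv2.imwrite('pics/s4.png',env.capture('scene')[:,:,::-1])
```

```text
t 12.0 pos [0.4517 0.331  0.1946] F [-0.631   0.1722 -1.1321] w 0.057578959105554696
unit s,l [0.3392 0.3125] tool delta units/25mm [ -1.8116 -12.504    5.4413] axes y [ 0.0825  0.9966 -0.0008] x [-0.0012 -0.0007 -1.    ]
```

View pics/s4.png

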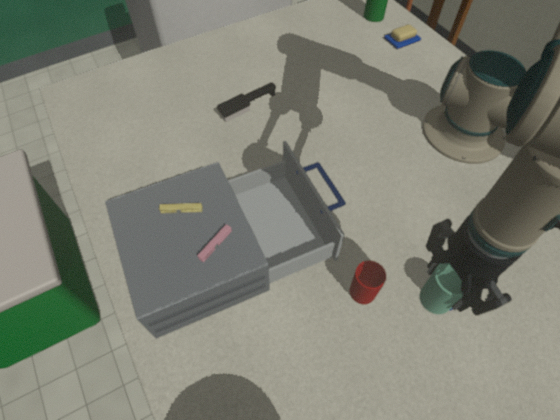

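The beaker is held upright at (440,290), with its bottom about 0.14 m above the surface. I'm carrying it over the drawer.

>>> move_arm(
  series="-0.2 -0.2 0.1 0 0 0 0.3; -0.2 -0.4 0.2 0 0 0 0.3; 0 -0.6 0.3 0 0 0 0.3; 0 -0.8 0.4 0 0 0 0.3; 0 -1 0.4 0 0 0 0.3; 0 -1 0.4 0 0 0 0.3; 0 -1 0.4 0 0 0 0.3; 0 -1 0.4 0 0 0 0.3; 0 -1 0.4 0 0 0 0.3; 0 -1 0.4 0 0 0 0.3",
)

```text
time_s: 13.05
tool_pos: [0.5207, 0.1228, 0.2057]
orientation: [-0.518, 1.57, -0.602]
wrist_force: [0.9, 0.3, -1.7]
gripper_width: 0.0576
```

>>> move_arm(
  series="0 -1 0.4 0 0 0 0.3; 0 -1 0.4 0 0 0 0.3; 0 -1 0.4 0 0 0 0.3; 0 -0.8 0.4 0 0 0 0.3; 0 -0.6 0.3 0 0 0 0.3; 0 -0.4 0.2 0 0 0 0.3; 0 -0.2 0.1 0 0 0 0.3; 0 0 0 0 0 0 0.3; 0 0 0 0 0 0 0.3",
)

```text
time_s: 13.95
tool_pos: [0.5645, -0.0035, 0.2052]
orientation: [2.258, 1.57, 2.176]
wrist_force: [-0.4, 0.6, -0.9]
gripper_width: 0.0575
```

Run:
```python
from goal import *
rel([*world(.198,0),.065])
cv2.imwrite('pics/s5.png',env.capture('scene')[:,:,::-1])
```

```text
t 13.95 pos [ 0.5645 -0.0035  0.2052] F [-0.4252  0.5866 -0.944 ] w 0.05752386737962888
unit s,l [ 0.199  -0.0115] tool delta units/25mm [5.6092 0.4547 0.0451] axes y [0.082  0.9966 0.0007] x [-0.0005  0.0007 -1.    ]
```

View pics/s5.png

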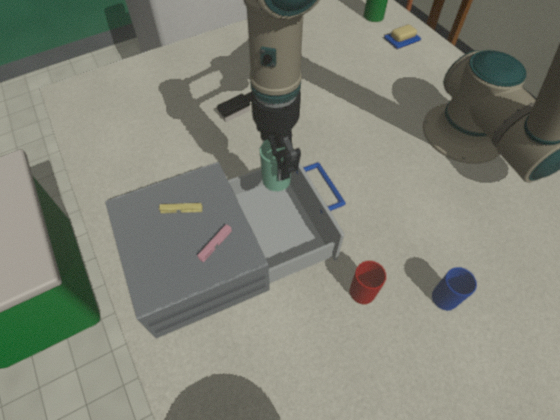

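Run:
```python
from goal import *
im=cv2.imread('pics/s4.png');cv2.imwrite('pics/s4c.png',cv2.resize(im[130:290,220:360],None,fx=4,fy=4,interpolation=cv2.INTER_CUBIC))
q=[*world(.266,.11),.118],[*world(.266,-.11),.118],[*world(.315,0),.095],[*world(.12,.11),.124],[*world(.198,0),.011]
print((proj('scene',q)-[220,130])*4)
```

```text
[[463.1819 381.9757]
 [264.233   63.8517]
 [437.2847 207.1599]
 [180.2197 492.1446]
 [235.1012 369.4663]]
```

View pics/s4c.png

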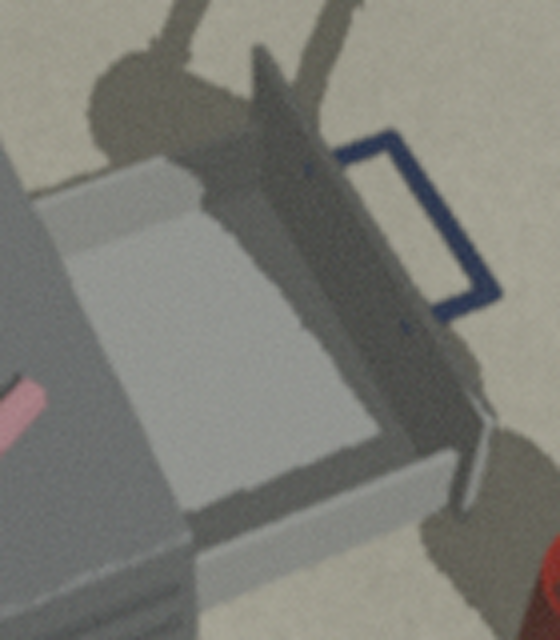

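The projected panel and handle points match the crop. I'm lowering softly.

>>> move_arm(
  series="0 0.2 0.02 0 0 0 0.3; 0.3 0.2 0.02 0 0 0 0.3; 0.6 0.05 0 0 0 0 0.3; 0.8 0 0 0 0 0 0.3; 0.8 0 0 0 0 0 0.3; 0.8 0 0 0 0 0 0.3; 0.7 0 0 0 0 0 0.3; 0.5 0 0 0 0 0 0.3; 0.3 0 0 0 0 0 0.3; 0.2 0 0 0 0 0 0.3",
)

```text
time_s: 15.0
tool_pos: [0.5667, 0.0073, 0.0797]
orientation: [2.651, 1.57, 2.569]
wrist_force: [0.2, -0.2, -1.8]
gripper_width: 0.0575
```

>>> move_arm(
  series="0 0 0 0 0 0 0.3; 0 0 0 0 0 0 0.3",
)

```text
time_s: 15.2
tool_pos: [0.5673, 0.0069, 0.0808]
orientation: [0.047, 1.57, -0.035]
wrist_force: [1.0, -0.2, -1.7]
gripper_width: 0.0575
```

Run:
```python
from goal import *
rel([*world(.198,0),.0643])
```

```text
t 15.2 pos [0.5673 0.0069 0.0808] F [ 0.9998 -0.1583 -1.7092] w 0.05752366587677515
unit s,l [ 0.1972 -0.0008] tool delta units/25mm [ 0.6615  0.0321 -0.0346] axes y [0.0824 0.9966 0.0001] x [ 0.0012 -0.     -1.    ]
```

>>> move_arm(
  series="0.15 0 0 0 0 0 0.3; 0.15 0 0 0 0 0 0.3; 0.1 0 0 0 0 0 0.3; 0.05 0 0 0 0 0 0.3; 0.05 0 0 0 0 0 0.3; 0 0 0 0 0 0 0.3; 0 0 0 0 0 0 0.3",
)

```text
time_s: 15.9
tool_pos: [0.5668, 0.0069, 0.0678]
orientation: [0.584, 1.571, 0.502]
wrist_force: [-0.6, 0.2, -1.2]
gripper_width: 0.0577
```

>>> move_arm(
  series="0.04 0 0 0 0 0 0.3; 0.04 0 0 0 0 0 0.3; 0 0 0 0 0 0 0.3",
)

```text
time_s: 16.2
tool_pos: [0.5666, 0.0069, 0.0656]
orientation: [2.897, 1.57, 2.814]
wrist_force: [0.0, 0.4, -1.9]
gripper_width: 0.0575
```

>>> move_arm(
  series="0.03 0 0 0 0 0 0.3; 0.03 0 0 0 0 0 0.3; 0 0 0 0 0 0 0.3",
)

```text
time_s: 16.5
tool_pos: [0.5668, 0.007, 0.0644]
orientation: [0.51, 1.571, 0.427]
wrist_force: [-0.4, -0.8, 0.3]
gripper_width: 0.0574
```

>>> move_arm(
  series="0.03 0 0 0 0 0 0.3; 0 0 0 0 0 0 0.3; 0 0 0 0 0 0 0.3",
)

```text
time_s: 16.8
tool_pos: [0.5671, 0.0069, 0.0643]
orientation: [0.1, 1.57, 0.018]
wrist_force: [-1.4, -0.4, 5.1]
gripper_width: 0.0577
```

The foot is on the floor (about 5 N upward). I'll release gently.

>>> move_arm(
  series="0 0 0 0 0 0 0.66; 0 0 0 0 0 0 0.69; 0 0 0 0 0 0 0.73; 0 0 0 0 0 0 0.8; 0 0 0 0 0 0 0.9; 0 0 0 0 0 0 1; 0 0 0 0 0 0 1; 0 0 0 0 0 0 1",
)

```text
time_s: 17.6
tool_pos: [0.5667, 0.0069, 0.0635]
orientation: [2.456, 1.571, 2.373]
wrist_force: [-0.1, -0.0, -0.4]
gripper_width: 0.0854
```

>>> move_arm(
  series="-0.1 0 0 0 0 0 1; -0.2 0 0 0 0 0 1; -0.4 0 0 0 0 0 1; -0.6 0 0 0 0 0 1; -0.8 0 0 0 0 0 1; -1 0 0 0 0 0 1; -1 0 0 0 0 0 1; -1 0 0 0 0 0 1; -1 0 0 0 0 0 1; -0.5 0 0 0 0 0 1",
)

```text
time_s: 18.6
tool_pos: [0.5678, 0.0068, 0.2319]
orientation: [-0.01, 1.566, -0.092]
wrist_force: [0.2, 0.1, -0.3]
gripper_width: 0.0853
```

Run:
```python
from goal import *
rel([*world(.36,0),.22])
im=env.capture('scene')[:,:,::-1];cv2.imwrite('pics/s6.png',im)
```

```text
t 18.6 pos [0.5678 0.0068 0.2319] F [ 0.1816  0.0554 -0.2998] w 0.08530592013667034
unit s,l [ 0.1966 -0.0009] tool delta units/25mm [ 0.4437  0.0375 -6.5387] axes y [ 0.0824  0.9966 -0.0001] x [ 0.0051 -0.0005 -1.    ]
```

View pics/s6.png

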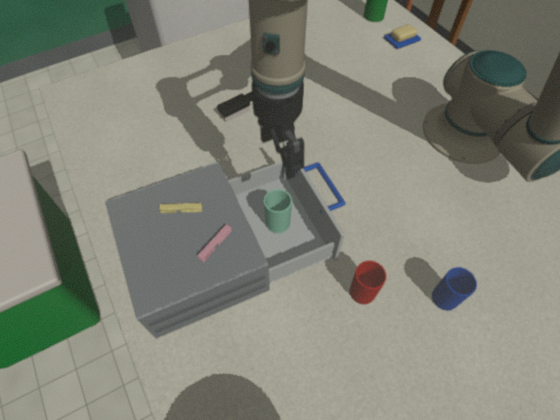

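The beaker stands upright in the drawer at (278,212). I'll go to the front of the handle with the fingers shut.

>>> move_arm(
  series="0 0 -0.3 0 0 0 1; 0 0 -0.7 0 0 0 0.5; 0 0 -1 0 0 0 0; 0 0 -1 0 0 0 0; 0 0 -1 0 0 0 0; 0 0 -1 0 0 0 0; 0 0 -0.8 0 0 0 0; 0 0 -0.4 0 0 0 0; 0 0 -0.2 0 0 0 0; 0 0 0 0 0 0 0",
)

```text
time_s: 19.65
tool_pos: [0.4069, 0.0202, 0.2282]
orientation: [2.901, 1.57, 2.819]
wrist_force: [0.0, -0.3, -0.9]
gripper_width: -0.0003
```

Run:
```python
from goal import *
rel([*world(.358,0),.086])
```

```text
t 19.65 pos [0.4069 0.0202 0.2282] F [ 0.0102 -0.2952 -0.8535] w -0.00027703509615434937
unit s,l [ 0.358  -0.0009] tool delta units/25mm [5.6862 0.0367 0.0044] axes y [0.0825 0.9966 0.0001] x [-0.0005  0.0002 -1.    ]
```

>>> move_arm(
  series="0.5 0 0 0 0 0 0; 1 0 0 0 0 0 0; 1 0 0 0 0 0 0; 1 0 0 0 0 0 0; 0.8 0 0 0 0 0 0; 0.6 0 0 0 0 0 0; 0.4 0 0 0 0 0 0; 0.35 0 0 0 0 0 0; 0 0 0 0 0 0 0; 0 0 0 0 0 0 0",
)

```text
time_s: 20.65
tool_pos: [0.4079, 0.0201, 0.0875]
orientation: [0.162, 1.57, 0.08]
wrist_force: [-0.1, -1.1, 0.6]
gripper_width: 0.0
```

Run:
```python
from goal import *
rel([*world(.186,0),.086])
im=env.capture('scene')[:,:,::-1];cv2.imwrite('pics/s7.png',im)
```

```text
t 20.65 pos [0.4079 0.0201 0.0875] F [-0.1223 -1.0976  0.5727] w 3.600577251267098e-05
unit s,l [ 0.3571 -0.0009] tool delta units/25mm [0.0634 0.0343 6.844 ] axes y [0.0825 0.9966 0.0001] x [ 0.0006  0.     -1.    ]
```

View pics/s7.png

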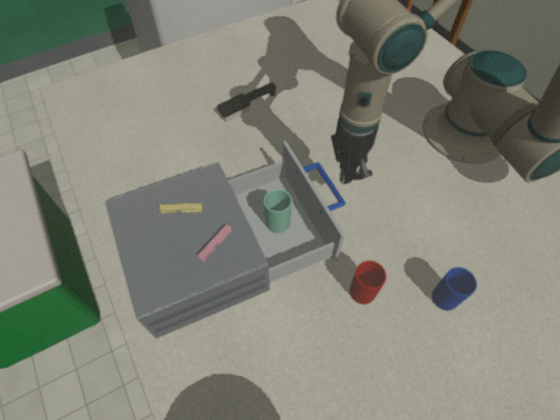

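The shut fingers are in front of the bar at about (350,178), and the beaker is still upright. I'm pushing slowly.

>>> move_arm(
  series="0 0 0.2 0 0 0 0; 0 0 0.2 0 0 0 0; 0 0 0.15 0 0 0 0; 0 0 0.1 0 0 0 0; 0 0 0.1 0 0 0 0; 0 0 0.1 0 0 0 0; 0 0 0.1 0 0 0 0; 0 0 0.15 0 0 0 0; 0 0 0.2 0 0 0 0; 0 0 0.25 0 0 0 0",
)

```text
time_s: 21.7
tool_pos: [0.4455, 0.017, 0.0871]
orientation: [3.105, 1.569, 3.023]
wrist_force: [-1.3, -0.7, -0.6]
gripper_width: 0.0001
```

>>> move_arm(
  series="0 0 0.25 0 0 0 0; 0 0 0.25 0 0 0 0; 0 0 0.25 0 0 0 0; 0 0 0.25 0 0 0 0; 0 0 0.25 0 0 0 0; 0 0 0.25 0 0 0 0; 0 0 0.25 0 0 0 0; 0 0 0.25 0 0 0 0; 0 0 0.25 0 0 0 0; 0 0 0.25 0 0 0 0",
)

```text
time_s: 22.7
tool_pos: [0.5087, 0.0117, 0.0872]
orientation: [-2.889, 1.571, -2.971]
wrist_force: [-1.2, -0.5, -1.5]
gripper_width: 0.0002
```

Run:
```python
from goal import *
rel([*world(.186,0),.086])
im=env.capture('scene')[:,:,::-1];cv2.imwrite('pics/s8.png',im)
```

```text
t 22.7 pos [0.5087 0.0117 0.0872] F [-1.2402 -0.471  -1.4919] w 0.0002273136944285808
unit s,l [ 0.2559 -0.0009] tool delta units/25mm [0.0496 0.0365 2.7972] axes y [ 0.0824  0.9966 -0.    ] x [-0.0001 -0.     -1.    ]
```

View pics/s8.png

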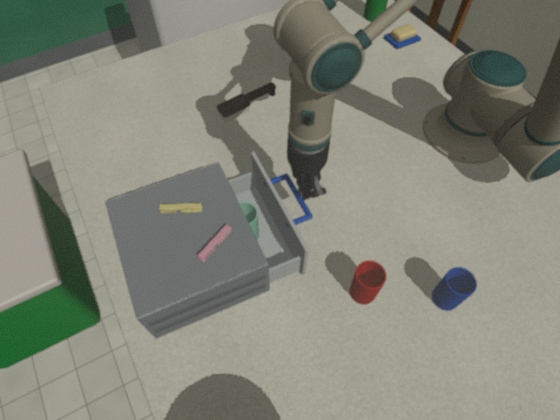

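The drawer is half shut and the beaker is upright, passing under the roof at (247,218). I'll continue.

>>> move_arm(
  series="0 0 0.1 0 0 0 0; 0 0 0.2 0 0 0 0; 0 0 0.25 0 0 0 0; 0 0 0.25 0 0 0 0; 0 0 0.25 0 0 0 0; 0 0 0.25 0 0 0 0; 0 0 0.25 0 0 0 0; 0 0 0.25 0 0 0 0; 0 0 0.2 0 0 0 0; 0 0 0.15 0 0 0 0",
)

```text
time_s: 23.75
tool_pos: [0.5624, 0.0073, 0.0873]
orientation: [0.403, 1.571, 0.321]
wrist_force: [-2.1, -0.2, 1.6]
gripper_width: -0.0001
```

>>> move_arm(
  series="0 0 0.1 0 0 0 0; 0 0 0.1 0 0 0 0; 0 0 0.08 0 0 0 0; 0 0 0.06 0 0 0 0; 0 0 0 0 0 0 0",
)

```text
time_s: 24.25
tool_pos: [0.5706, 0.0066, 0.0873]
orientation: [0.193, 1.57, 0.11]
wrist_force: [-0.4, -1.0, 0.5]
gripper_width: 0.0001
```

Run:
```python
from goal import *
rel([*world(.186,0),.086])
```

```text
t 24.25 pos [0.5706 0.0066 0.0873] F [-0.3526 -0.9577  0.4883] w 0.00012513459582121
unit s,l [ 0.1938 -0.0009] tool delta units/25mm [0.051  0.0341 0.3127] axes y [0.0825 0.9966 0.0001] x [ 0.0006  0.0001 -1.    ]
```

>>> move_arm(
  series="0 0 0.05 0 0 0 0; 0 0 0.06 0 0 0 0; 0 0 0.06 0 0 0 0; 0 0 0.05 0 0 0 0; 0 0 0.04 0 0 0 0; 0 0 0 0 0 0 0; 0 0 0 0 0 0 0",
)

```text
time_s: 24.95
tool_pos: [0.577, 0.006, 0.0873]
orientation: [0.101, 1.57, 0.018]
wrist_force: [-0.1, -0.4, -0.7]
gripper_width: -0.0002
```

>>> move_arm(
  series="0 0 0.04 0 0 0 0; 0 0 0.04 0 0 0 0; 0 0 0.04 0 0 0 0; 0 0 0 0 0 0 0",
)

```text
time_s: 25.35
tool_pos: [0.5797, 0.0059, 0.0873]
orientation: [2.765, 1.571, 2.683]
wrist_force: [-2.0, -1.2, -0.3]
gripper_width: 0.0002
```

>>> move_arm(
  series="0 0 0.04 0 0 0 0; 0 0 0.04 0 0 0 0; 0 0 0 0 0 0 0",
)

```text
time_s: 25.65
tool_pos: [0.5798, 0.0058, 0.0872]
orientation: [3.141, 1.567, 3.059]
wrist_force: [-5.7, 0.6, 3.3]
gripper_width: 0.0
```

>>> move_arm(
  series="0 0 0.04 0 0 0 0; 0 0 0.04 0 0 0 0; 0 0 0 0 0 0 0",
)

```text
time_s: 25.95
tool_pos: [0.5799, 0.0058, 0.0872]
orientation: [-3.129, 1.563, 3.072]
wrist_force: [-9.2, -0.4, 6.3]
gripper_width: 0.0002
```

The drawer has reached its stop: the push rose to 9 N with no more travel. I'm backing off and lifting.

>>> move_arm(
  series="0 0 -0.1 0 0 0 0; 0 0 -0.2 0 0 0 0; 0 0 -0.5 0 0 0 0; 0 0 -0.8 0 0 0 0; 0 0 -1 0 0 0 0; -0.5 0 -1 0 0 0 0; -1 0 -1 0 0 0 0; -1 0 -1 0 0 0 0; -1 0 -0.5 0 0 0 0; -0.5 0 0 0 0 0 0",
)

```text
time_s: 26.95
tool_pos: [0.4302, 0.0185, 0.1893]
orientation: [0.075, 1.568, -0.008]
wrist_force: [0.3, -0.4, -0.0]
gripper_width: -0.0002
```

>>> move_arm(
  series="-0.5 1 -0.3 0 0 0 0; -0.5 1 -0.3 0 0 0 0; 0 1 0 0 0 0 0; 0 1 0 0 0 0 0; 0 1 0 0 0 0 0; 0 1 0 0 0 0 0; 0 1 0 0 0 0 0; 0 0.5 0 0 0 0 0; 0 0 0 0 0 0 0; 0 0 0 0 0 0 0",
)

```text
time_s: 27.95
tool_pos: [0.4319, 0.2056, 0.2122]
orientation: [-1.657, 1.57, -1.739]
wrist_force: [-0.7, -0.4, -0.1]
gripper_width: 0.0001
```

Run:
```python
from goal import *
rel([*world(.186,0),.086])
a=env.capture('scene')[:,:,::-1];b=env.capture('top')[:,:,::-1]
cv2.imwrite('pics/s9.png',a);cv2.imwrite('pics/t9.png',b)
cv2.imwrite('pics/s9c.png',cv2.resize(a[150:300,100:310],None,fx=3.8,fy=3.8,interpolation=cv2.INTER_CUBIC))
```

```text
t 27.95 pos [0.4319 0.2056 0.2122] F [-0.7037 -0.3728 -0.1092] w 0.00013777241437285207
unit s,l [0.3485 0.1859] tool delta units/25mm [ 5.0531 -7.4388  6.4932] axes y [ 0.0819  0.9966 -0.0009] x [-0.0001 -0.0009 -1.    ]
```

View pics/s9c.png

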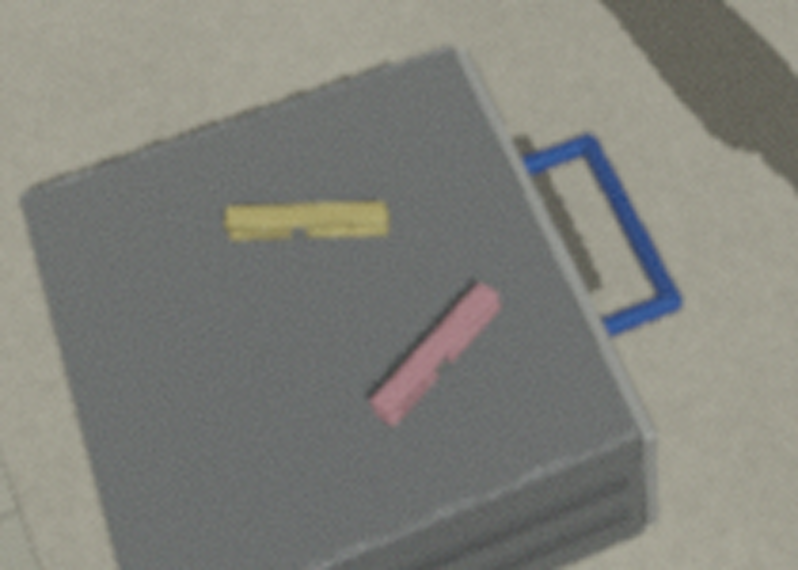

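View pics/t9.png

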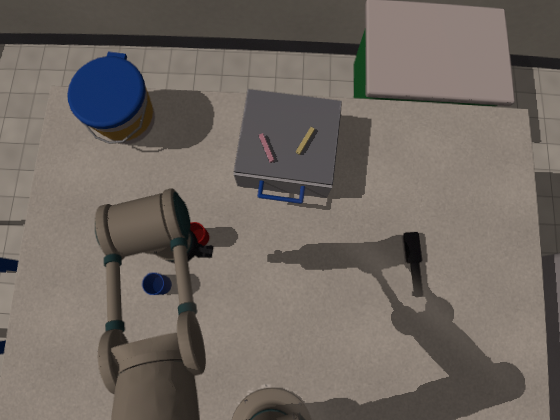

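The front panel sits flush against the unit, the handle is at about (280,195) in top, and the pegs are unmoved. I'll do one numeric check, then hand in.

Run:
```python
from goal import *
im=cv2.imread('pics/s9.png').astype(int);m=im[:,:,0]-im[:,:,2]>35;P=[]
for r in range(197,220,2):
    cs=[v for v in range(235,285) if m[r,v]]; run=[cs[-1]]
    for v in cs[-2::-1]:
        if v==run[-1]-1: run.append(v)
        else: break
    P.append((np.mean(run),r))
X=onz('scene',P,.095); s=np.median([unit(x)[0] for x in X]); print('handle s',s,'opening',s-.169)
if abs(s-.169)<.004: print('handed',env.hand_in())
```

```text
handle s 0.1665841295306868 opening -0.002415870469313214
the job is handed in; nothing more can be done
handed None
```

The job is done and handed in at about 28 s of the 64 s allowed. The drawer is shut with the mint beaker inside.

**What I did:** I hooked the bar with closed fingers and pulled the drawer to about 0.146 m open. I then gripped the beaker at 20 N and carried it upright. I lowered it until the drawer floor pushed back with about 5 N, released it slowly, and pushed the drawer shut slowly by the bar.

**Last checks:**
- **Drawer:** it reached its stop, with the push rising to about 9 N and no more travel. The pictures show the front flush with the unit. The measured opening was -2.4 mm, which is zero within the 2 mm calibration.
- **Beaker:** it was upright after release and still upright half-way through closing. I could not see it once the drawer was shut.
- **Bystanders:** the pegs, brush and look-alike beakers appear unmoved.
- **Disagreement:** the two cameras differed by about 5 mm on where the beaker stood before the grasp, and put its rim 8 mm too low. I used roughly the middle of the two positions, and the grip closed at 57.6 mm, as expected.

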